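Scan a plate seam with a probe, then hold the check dial at its third click

TASK

Take the probe out of its stand and guide its tip slowly (about 3 cm a second, lightly touching or skimming just above the metal) along the whole seam between the two clamped plates, from the end with the round pin to the end with the square stop. Then put the probe's tip in the cup on the lever of the check station's spring-return dial and press it down past the first two clicks to the third, not on to the end stop, touching the dial with the probe only. Finish while still gripping the probe and holding the dial at the third click against its spring, and leave everything else where it is.

Things in the scene. Friction and masses are not known exactly. Their poses are not given: they have to be found in the camera images.
- probe_grip (a point): Centre of the probe's handle: square black bar 18 x 18 mm, 84 long, standing upright in the stand; faces along this point's x and y, z runs from the tip to the handle. The tip is 113 mm below this point; a 26 mm wide, 6 mm thick flange lies 42 to 48 mm below it, and a round shank 12 mm wide, then 8 mm wide, below that. 90 g. At the start the flange rests on the stand and 65 mm of shank hangs in its hole.
- probe_tip (a point): The lowest point of the probe's ball tip (ball 8 mm across), on the probe's axis.
- probe: The probe; origin at its tip, same axes as probe_grip.
- stand: Fixed stand, origin at the centre of its underside: block 64 x 64 mm on a 90 x 90 foot, 72 mm high, with a 16 mm hole through the centre that holds the probe. It may be left or right of the robot, opposite the check station.
- seam_start (a point): End of the seam by the round pin (12 mm wide, 10 mm beyond this point, standing 10 mm above the plates), on the plates' top, 22 mm above the table. x points along the seam towards seam_end, z up.
- seam_mid (a point): Middle of the seam, on the plates' top; same axes as seam_start. The seam is a straight groove 4 mm wide, 3 mm deep and 150 mm long between two steel plates, each 44 mm wide. Two toggle clamps press the plates 30 mm or more to the side of the seam, up to 40 mm above the table; their upright handles stand 75 mm to either side, up to 88 mm above the table.
- seam_end (a point): End of the seam by the square stop block (30 mm wide, 7 mm beyond this point, 10 mm above the plates); same axes.
- dial (a joint): Angle of the spring-return dial, rad: 0 at rest, growing as the lever is pressed down; clicks (detents) at 0.22, 0.44 and 0.66, end stop at 0.95. None of the clicks holds: let go, it springs back to 0. Takes about 4 N at the cup at first, 5 to 9 N at the third click, with a ripple of some 1 to 2 N at each click.
- dial_cup (a point): Centre of the cup's floor on the dial's lever. Cup: shallow square tray, 30 mm inside, rim 6 mm high, open on top. It lies 95 mm from the axle: at dial angle a it is 95*cos(0.38-a) mm out along dial_axle's x and 95*sin(0.38-a) mm above the axle. This point turns with the dial (a turn of the dial is a turn about y).
- dial_axle (a point): Centre of the dial's level axle, 100 mm above the table; y along the axle, x level towards the cup. Fixed. The dial is 92 mm across, 22 thick, between two upright cheeks 52 to 60 mm apart that reach 118 mm above the table.
- strip_a: Bystander, to be left alone: black moulded strip 130 x 10 x 26 mm; origin under its centre.
- strip_b: Bystander, to be left alone: black moulded strip 130 x 10 x 26 mm; origin under its centre.
- driver: Bystander, to be left alone: screwdriver lying down, about 200 long, 30 thick, mm; origin under its centre line.
- collar: Bystander, to be left alone: steel ring 20 high, 52 wide, in mm; origin under its centre.
- can: Bystander, to be left alone: aluminium can 120 high, 56 wide, in mm; origin under its centre.
- gauge: Bystander, to be left alone: steel block 45 x 32 x 30 mm; origin under its centre.
- fixture: Fixed aluminium base 190 x 160 x 10 mm that carries the clamped plates; origin at the centre of its underside, x along the seam as for seam_mid.

How it is judged:
By the outcome, as a careful person would: the job done as asked, in the order asked, and still so for the second after the job is handed in, while the arm keeps its last pose, push and grip.
It also fails if it takes over 64 s, if anything falls off the work surface, if the arm or the gripper's body presses on something with over 40 N, if the wrist force passes 120 N, or if a joint passes its speed limit or range.

ROBOT

A 7-joint arm with a two-finger parallel gripper is mounted at the origin on the work surface. World frame = base frame: x ahead of the robot, y to its left, z up, the work surface at z = 0. Lengths are in m, angles in degrees, forces in N, time in s.
With the tool pointing down it reaches from about 0.4 to 0.85 m from the base axis. Payload 4.5 kg.
Tool frame: the origin (TCP) lies midway between the tips of the shut fingers; the grasp point (between the pads) lies 19 mm behind it; z points along the fingers, y is the line along which they close (so a half turn about z gives the same grasp; the last joint's range is limited). The gripper opens to 88 mm and grips with 3 to 60 N. Pads are 18 mm wide; open, the fingers measure 123 mm over their backs; the gripper's body (75 mm by 187 mm) begins 45 mm behind the grasp point.
Start: joints at [72.124, 39.483, -11.15, 89.685, 9.013, 51.709, -12.324], TCP at [0.212, -0.588, 0.239] pointing down, gripper open.
Joint ranges: [-172.22, 172.22], [-26.19, 119.32], [-84.43, 86.54], [7.71, 146.69], [-57.33, 237.33], [2.42, 119.75], [-152.13, 152.13]. Speed limits (degrees/s): [147.25, 147.25, 180, 180, 180, 180, 180].

INTERFACE

Orientations are given as a 3x3 rotation matrix whose columns are the frame's x, y, z axes.
In Python, from workcell import r gives the robot as it stands.
- The arm moves only by the tool drive_tool, never from a script. Its argument "deltas" is a list of rows, each an object of numbers: "dx", "dy", "dz": the shift along the world's x, y, z in cm; "ax", "ay", "az": the turn, a rotation vector about the world's x, y, z in degrees. A call has 1 to 5 rows; each row is the pose to reach, as a shift and turn from the pose commanded when the call began; what a row does not reach only later rows make up. A row lasts 1/12 s, in which the tool goes at most 41.7 mm and 7.16 degrees, less where a joint would pass 70% of its speed; a pose out of reach is approached as far as the arm can. A call with a gripper value outside its range is refused whole. "fingers" is the closure, from 0 (fully open) to 1 (shut), set as the call begins (left out, the last holds). The fingers move at their own pace and stop on an object; "force" is the grip in N (left out, the last holds). Time passes only in rows, so rows that repeat a pose let the fingers close. It gives the time, the measured TCP pose, the force, the opening and the grip force at its end, in the units of the state.
- r.get_state(): the state, without advancing time (a new reading comes with each control period).
- r.capture(name): name is "scene" or "top" or "wrist"; returns a dict with "color" (384x512x3 uint8, blue, green, red), "intrinsics" (3x3 intrinsics, pixels), "rvec" (rotation vector, rad) and "tvec" (3), from world to camera coordinates, as OpenCV has them; the wrist camera has in their place "tool_from_camera" (4x4, takes a point from camera to tool coordinates, whose origin is the TCP and whose axes are the flange's). Camera axes: x right, y down, z forward; pixel columns grow to the right and rows downward; lengths in m; the calibration is good to about 2 mm. A picture is of the moment at which its call begins: read the wrist's pose just before it. There is no depth.
- r.hand_in(): hands the job in; it is judged then, once.
Trained networks look in the newest picture that a camera, given by its name, has taken for a name from the list of things; names that differ only in an ending like _2 or _b are one class to them, and where a whole thing is asked for, a point or a joint stands for the part that bears it (a point fixed in the world has none). Each returns a list of dicts, best first, with "confidence" (0 to 1); they miss things now and then, are a little off and sometimes report something else, mostly with a low value. They report only what shows in the picture. A call takes as long as a camera call.
- r.look_for(camera, label): "box" ([centre column, centre row, width, height] in pixels, round what is visible of it).
- r.trace(camera, label): "region" (384x512 bool, what is visible of it) and "box" ([centre column, centre row, width, height] in pixels, round what is visible of it).
The state is a dict: "t": time; "qpos": joint angles; "joint_velocities": joint speeds; "joint_torque": joint torques, N m; "ee_pos": TCP position; "tool_rot": TCP orientation; "contact_force": force on the tool from outside, world axes, zero at the start; "torque": the same for the moment, N m; "width": finger opening in m; "finger_force": force on a finger pad.
Only numpy, scipy, OpenCV 4.12 (cv2) and the standard library are available. Lean on these libraries where they do the work, as an engineer would, in place of code of your own. Each camera call takes 0.05 s, during which the arm holds its last target. There are 200 camera calls.

## Working session

There is one attempt and no reset: what is moved stays moved. The work goes in short steps, Python scripts to look and compute and a tool call to move; the robot and the scene stay as the last step left them, time stands still between calls to the robot, and variables do not carry over. Pictures are saved under pics/ and viewed, at most 10 in all, crops included, and the job is handed in when it is done.

Besides the shell and the picture viewer there is one more tool, called after ">>>" as name([rows], argument=value, ...), one row to a line, values as JSON. drive_tool: Moves the arm, as the interface text tells. Its arguments: {"type":"object","properties":{"deltas":{"type":"array"},"fingers":{"type":"number"},"force":{"type":"number"}},"required":["deltas"]}

```bash
mkdir -p pics; ls
cat > h.py <<'E'
import numpy as np,cv2
from workcell import r
def cam(c):
    R=cv2.Rodrigues(np.array(c["rvec"],float))[0];return R,np.array(c["tvec"],float).ravel(),np.array(c["intrinsics"],float)
def pix2z(c,uv,z):
    R,t,K=cam(c);d=R.T@np.linalg.inv(K)@np.array([uv[0],uv[1],1.]);o=-R.T@t
    return o+d*(z-o[2])/d[2]
def proj(c,P):
    R,t,K=cam(c);p=(R@np.array(P).T).T+t;p=(K@p.T).T;return p[:,:2]/p[:,2:]
def wristcam(c,s):
    T=np.eye(4);T[:3,:3]=np.array(s["tool_rot"]);T[:3,3]=s["ee_pos"]
    M=np.linalg.inv(T@np.array(c["tool_from_camera"]))
    c["rvec"]=cv2.Rodrigues(M[:3,:3])[0];c["tvec"]=M[:3,3];return c
def tri(cs,uvs):
    Ps=[]
    for c in cs:
        R,t,K=cam(c);Ps.append(K@np.c_[R,t])
    A=[]
    for P,uv in zip(Ps,uvs):A+= [uv[0]*P[2]-P[0],uv[1]*P[2]-P[1]]
    X=np.linalg.svd(np.array(A))[2][-1];return X[:3]/X[3]
E
python3 - <<'E'
from h import *
s=r.get_state();print(s)
a={}
for n in("scene","top"):
    a[n]=r.capture(n);cv2.imwrite(f"pics/{n}0.png",a[n]["color"])
    R,t,K=cam(a[n]);print(n,-R.T@t,K[0,0])
    for l in("probe_grip","stand","dial","dial_cup","fixture","can","collar","gauge","driver","strip_a"):
        print(n,l,[(np.round(d["box"]).tolist(),round(d["confidence"],2),pix2z(a[n],d["box"][:2],.03).round(3)[:2].tolist()) for d in r.look_for(n,l)[:2]])
E
```

```text
pics
{'t': 0.0, 'qpos': array([ 72.123796  ,  39.53404794, -11.14589957,  89.74358911,
         9.01355013,  51.70904163, -12.32372287]), 'joint_velocities': array([ 0.12167185, -0.042817  , -0.07938021,  0.17821314, -0.00097888,
       -0.00679347, -0.06313589]), 'joint_torque': array([-9.27021574e-04, -5.27566516e+01, -1.26711555e+00, -1.53425395e+01,
       -5.25611266e-02,  6.66564389e-03,  1.89921689e-04]), 'ee_pos': array([ 0.21159184, -0.5874329 ,  0.23790705]), 'tool_rot': array([[ 9.40765536e-01,  3.39057014e-01, -7.39844115e-04],
       [ 3.39057796e-01, -9.40764064e-01,  1.66955835e-03],
       [-1.29943288e-04, -1.82151287e-03, -9.99998333e-01]]), 'contact_force': array([ 0.56038764, -0.13291442,  0.25295315]), 'torque': array([0.06594661, 0.03916829, 0.02992298]), 'finger_force': 0.0, 'width': 0.08800130692798716}
scene [ 1.02641584 -0.30509462  1.01257209] 462.55389936462086
scene probe_grip [([115.0, 179.0, 18.0, 31.0], 0.72, [0.381, -0.281])]
scene stand [([125.0, 200.0, 53.0, 60.0], 0.72, [0.447, -0.284])]
scene dial [([350.0, 95.0, 58.0, 32.0], 0.8, [0.472, 0.373])]
[... 729 characters left out ...]
, 32.0], 0.73, [0.426, -0.287])]
top dial [([141.0, 209.0, 30.0, 53.0], 0.61, [0.518, 0.326])]
top dial_cup [([141.0, 209.0, 24.0, 53.0], 0.92, [0.519, 0.325])]
top fixture [([257.0, 178.0, 70.0, 80.0], 0.9, [0.605, -0.018])]
top can [([299.0, 125.0, 23.0, 25.0], 0.79, [0.762, -0.145]), ([146.0, 210.0, 47.0, 61.0], 0.54, [0.516, 0.31])]
top collar [([335.0, 148.0, 18.0, 18.0], 0.71, [0.691, -0.25])]
top gauge [([168.0, 145.0, 9.0, 18.0], 0.64, [0.708, 0.246]), ([257.0, 178.0, 66.0, 79.0], 0.18, [0.605, -0.017])]
top driver [([285.0, 257.0, 59.0, 26.0], 0.78, [0.372, -0.095])]
top strip_a [([253.0, 180.0, 69.0, 80.0], 0.71, [0.599, -0.006]), ([220.0, 123.0, 41.0, 10.0], 0.59, [0.771, 0.088])]
```

Run:
```python
import cv2,numpy as np
a=cv2.imread("pics/scene0.png")[60:320,80:420];b=cv2.imread("pics/top0.png")[90:290,110:390]
cv2.imwrite("pics/a.png",cv2.resize(a,None,fx=2.3,fy=2.3,interpolation=2));cv2.imwrite("pics/b.png",cv2.resize(b,None,fx=2.8,fy=2.8,interpolation=2))
```

```text
(no output)
```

View pics/a.png

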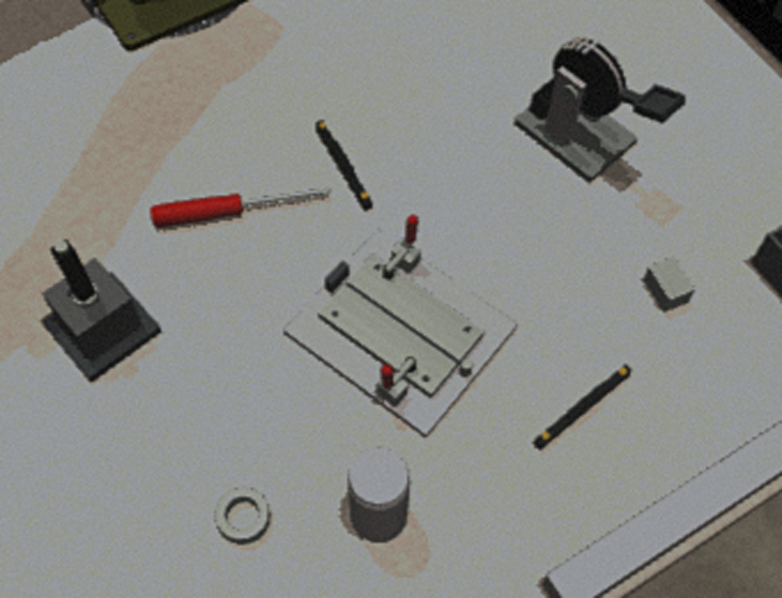

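View pics/b.png

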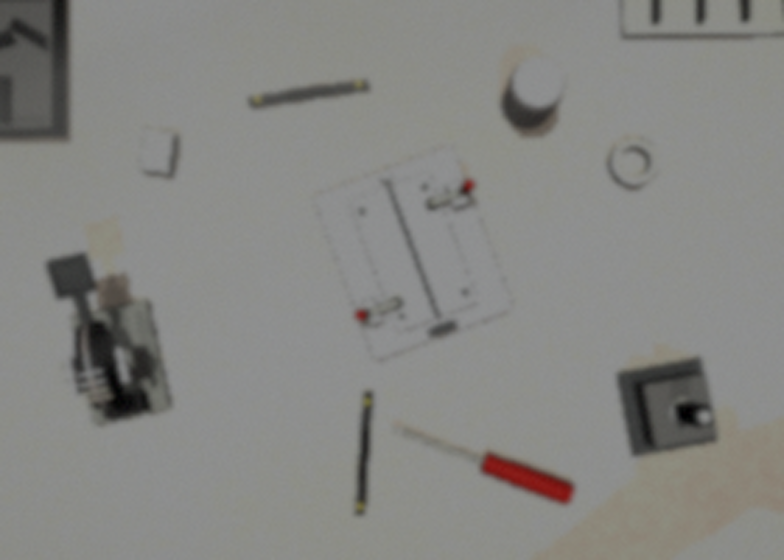

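The scene shows the stand and probe at far left (crop ~(75,275)), with the seam running from the round pin (466,368) to the dark stop (337,275). The dial is upper right, with its cup at (660,100) in the scene and (71,275) in the top crop. The seam line in the top crop runs from (387,180) to (438,318).

Run:
```python
from h import *
s=r.capture("scene");t=r.capture("top")
f=lambda u,v:(110+u/2.8,90+v/2.8)
g=lambda u,v:(80+u/2.3,60+v/2.3)
a=pix2z(t,f(387,180),.022);b=pix2z(t,f(438,318),.022);print("seam top",a,b,np.linalg.norm(a-b),np.degrees(np.arctan2(*(b-a)[1::-1])))
print("seam scene",pix2z(s,g(461,375),.022),pix2z(s,g(346,285),.022))
print("cup",tri([s,t],[g(660,102),f(71,275)]))
print("probetop",tri([s,t],[g(62,245),f(703,415)]))
c=[pix2z(t,f(*p),.01)[:2] for p in((617,372),(700,357),(716,440),(633,455))];print("stand",np.mean(c,0),np.degrees(np.arctan2(*(c[1]-c[0])[::-1])))
p,q=[pix2z(t,f(*p),.01)[:2] for p in((172,408),(150,300))];print("dial dir",np.degrees(np.arctan2(*(q-p)[::-1])))
```

```text
seam top [0.67694367 0.00727659 0.022     ] [ 0.52932516 -0.04463589  0.022     ] 0.15648044804041888 -160.62493567710197
seam scene [6.88152664e-01 6.67625483e-04 2.20000000e-02] [ 0.5363907  -0.04557191  0.022     ]
cup [0.57561002 0.31453613 0.13696563]
probetop [ 0.43350766 -0.28574269  0.16590605]
stand [ 0.43265377 -0.28629945] -80.60044928848124
dial dir 11.313157229855575
```

>>> drive_tool([
  {"dx": 4, "dy": 3, "dz": 2},
  {"dx": 6, "dy": 7, "dz": 4},
  {"dx": 9, "dy": 10, "dz": 6},
  {"dx": 11, "dy": 13, "dz": 8},
  {"dx": 13, "dy": 16, "dz": 8},
], fingers=0.2)

```text
invalid input at $.deltas[0]: expected keys dx, dy, dz, ax, ay, az
```

>>> drive_tool([
  {"dx": 2, "dy": 3},
  {"dx": 4, "dy": 6},
  {"dx": 6, "dy": 9},
  {"dx": 8, "dy": 12},
  {"dx": 8, "dy": 14},
])

```text
invalid input at $.deltas[0]: expected keys dx, dy, dz, ax, ay, az
```

Run:
```python
from h import *
st=r.get_state();c=wristcam(r.capture("wrist"),st);cv2.imwrite("pics/w1.png",c["color"])
R,t,K=cam(c);print(st["t"],st["ee_pos"],st["width"],"cam",-R.T@t,R[2])
print(st["tool_rot"].round(3).tolist())
for l,z in(("probe_grip",.12),("stand",.04)):
    for d in r.look_for("wrist",l)[:2]:print(l,np.round(d["box"]),d["confidence"],pix2z(c,d["box"][:2],z))
print(proj(c,[[.433,-.286,.162],[.433,-.286,.078]]))
```

```text
1.2 [ 0.21185462 -0.58801136  0.2387213 ] 0.08873844776275559 cam [ 0.29011055 -0.56034198  0.38373315] [-0.29918677 -0.10783697 -0.94808147]
[[0.941, 0.339, -0.0], [0.339, -0.941, -0.0], [-0.0, 0.0, -1.0]]
[[-176.10007128 -394.74356454]
 [ -18.76610515 -214.62726885]]
```

View pics/w1.png

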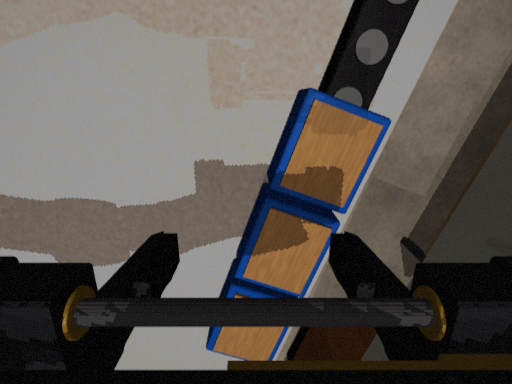

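The image shows only off-task blue boxes and the gripper at the bottom; the tool has not moved yet because every row needs all six keys.

>>> drive_tool([
  {"dx": 2, "dy": 3, "dz": 1, "ax": 0, "ay": 0, "az": 0},
  {"dx": 4, "dy": 6, "dz": 3, "ax": 0, "ay": 0, "az": 0},
  {"dx": 6, "dy": 9, "dz": 5, "ax": 0, "ay": 0, "az": -3},
  {"dx": 8, "dy": 12, "dz": 6, "ax": 0, "ay": 0, "az": -6},
  {"dx": 10, "dy": 15, "dz": 6, "ax": 0, "ay": 0, "az": -10},
], fingers=0.2)

```text
t: 1.77
ee_pos: [0.3137, -0.4377, 0.3013]
tool_rot: [[0.986, 0.167, 0.004], [0.167, -0.986, -0.004], [0.003, 0.005, -1.0]]
contact_force: [1.5, 0.6, -1.0]
width: 0.0706
finger_force: 0.0
```

>>> drive_tool([
  {"dx": 2, "dy": 3, "dz": 0, "ax": 0, "ay": 0, "az": 0},
  {"dx": 4, "dy": 6, "dz": 0, "ax": 0, "ay": 0, "az": 0},
  {"dx": 5, "dy": 9, "dz": 0, "ax": 0, "ay": 0, "az": 0},
  {"dx": 7, "dy": 13, "dz": 0, "ax": 0, "ay": 0, "az": 0},
  {"dx": 7, "dy": 13, "dz": 0, "ax": 0, "ay": 0, "az": 0},
])

```text
t: 2.18
ee_pos: [0.386, -0.3002, 0.2991]
tool_rot: [[0.983, 0.182, 0.003], [0.182, -0.983, 0.004], [0.003, -0.004, -1.0]]
contact_force: [0.1, 0.2, 0.5]
width: 0.0706
finger_force: 0.0
```

Run:
```python
from h import *
st=r.get_state();c=wristcam(r.capture("wrist"),st);cv2.imwrite("pics/w2.png",c["color"])
R,t,K=cam(c);print(st["t"],st["ee_pos"],st["width"],"cam",-R.T@t,R[2])
print(st["tool_rot"].round(3).tolist())
for l,z in(("probe_grip",.12),("stand",.04)):
    for d in r.look_for("wrist",l)[:2]:print(l,np.round(d["box"]),d["confidence"],pix2z(c,d["box"][:2],z))
print(proj(c,[[.433,-.286,.162],[.433,-.286,.078]]))
```

```text
2.1833 [ 0.38602055 -0.3001584   0.29911574] 0.07055224577987727 cam [ 0.46739972 -0.28609862  0.44440951] [-0.31013784 -0.05397217 -0.94915832]
[[0.983, 0.182, 0.003], [0.182, -0.983, 0.004], [0.003, -0.004, -1.0]]
probe_grip [253. 128.  18.  26.] 0.78 [ 0.43623888 -0.28949339  0.12      ]
stand [255. 120.  65.  62.] 0.8 [ 0.43976593 -0.29108893  0.04      ]
[[248.21639792 134.42730107]
 [249.66315801 126.39160355]]
```

View pics/w2.png

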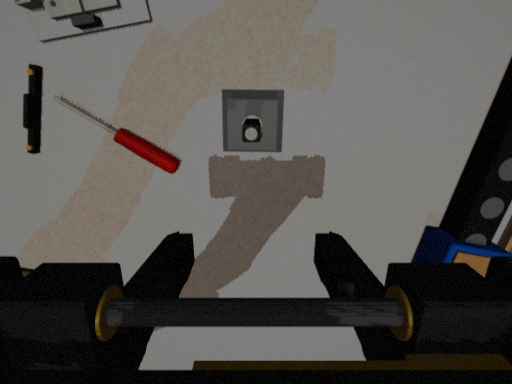

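The stand is at (252,120) and square with the image, so the yaw matches. The probe's pale top is at (251,133). I'll take a closer look to get the handle yaw.

>>> drive_tool([
  {"dx": 1, "dy": 0.2, "dz": -3.5, "ax": 0, "ay": 0, "az": 0},
  {"dx": 2, "dy": 0.4, "dz": -7, "ax": 0, "ay": 0, "az": 0},
  {"dx": 2, "dy": 0.4, "dz": -9, "ax": 0, "ay": 0, "az": 0},
  {"dx": 2, "dy": 0.4, "dz": -9, "ax": 0, "ay": 0, "az": 0},
])

```text
t: 2.67
ee_pos: [0.3989, -0.3045, 0.2051]
tool_rot: [[0.986, 0.168, -0.007], [0.168, -0.986, 0.003], [-0.006, -0.004, -1.0]]
contact_force: [-0.3, 0.2, 0.0]
width: 0.0706
finger_force: 0.0
```

Run:
```python
from h import *
st=r.get_state();c=wristcam(r.capture("wrist"),st)
print(st["t"],st["ee_pos"],st["tool_rot"][:,0])
cv2.imwrite("pics/w3.png",cv2.resize(c["color"][40:240,156:356],None,fx=3,fy=3,interpolation=2))
for d in r.trace("wrist","probe_grip")[:1]:
    print(d["box"],d["confidence"],pix2z(c,d["box"][:2],.12),cv2.minAreaRect(np.argwhere(d["region"])[:,::-1].astype(np.float32)))
p=proj(c,[[.435,-.289,.162],[.435,-.289,.078]]);print((p-[156,40])*3)
np.save("c3.npy",np.array([c],dtype=object),allow_pickle=True)
```

```text
2.6667 [ 0.39894483 -0.30446049  0.20510312] [ 0.98575308  0.16807841 -0.0063653 ]
[241.4, 152.3, 32.5, 45.7] 0.84 [ 0.43649233 -0.28800142  0.12      ] ((239.35134887695312, 154.8918914794922), (29.920612335205078, 47.67570114135742), 9.462323188781738)
[[251.14796237 379.43507659]
 [264.49253563 316.94587096]]
```

View pics/w3.png

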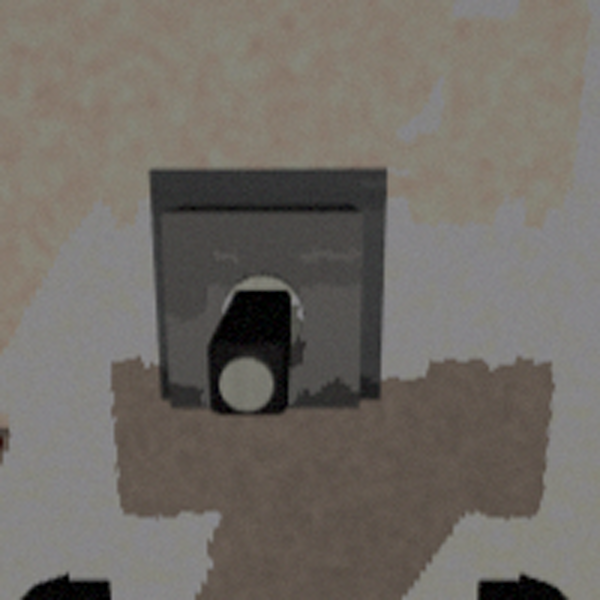

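The handle square is aligned with the image, with its top at crop (247,384). That puts the probe at about (0.434, -0.288).

>>> drive_tool([
  {"dx": 1.6, "dy": 0.8, "dz": 0, "ax": 0, "ay": 0, "az": 0},
  {"dx": 3.2, "dy": 1.6, "dz": 0, "ax": 0, "ay": 0, "az": 0},
  {"dx": 3.2, "dy": 1.6, "dz": -2, "ax": 0, "ay": 0, "az": 0},
  {"dx": 3.2, "dy": 1.6, "dz": -5, "ax": 0, "ay": 0, "az": 0},
  {"dx": 3.2, "dy": 1.6, "dz": -8, "ax": 0, "ay": 0, "az": 0},
])

```text
t: 3.18
ee_pos: [0.4358, -0.2904, 0.1306]
tool_rot: [[0.986, 0.169, 0.006], [0.169, -0.986, -0.004], [0.005, 0.005, -1.0]]
contact_force: [0.0, -0.1, -0.4]
width: 0.0708
finger_force: 0.0
```

>>> drive_tool([
  {"dx": 0, "dy": 0, "dz": -1.2, "ax": 0, "ay": 0, "az": 0},
  {"dx": 0, "dy": 0, "dz": -2.4, "ax": 0, "ay": 0, "az": 0},
  {"dx": 0, "dy": 0, "dz": -2.4, "ax": 0, "ay": 0, "az": 0},
  {"dx": 0, "dy": 0, "dz": -2.4, "ax": 0, "ay": 0, "az": 0},
])

```text
t: 3.52
ee_pos: [0.4342, -0.2895, 0.1059]
tool_rot: [[0.986, 0.169, 0.001], [0.169, -0.986, -0.002], [0.001, 0.002, -1.0]]
contact_force: [-0.3, -0.3, -0.0]
width: 0.0702
finger_force: 0.0
```

Run:
```python
from h import *
st=r.get_state();print(st["ee_pos"],st["tool_rot"].round(4).tolist(),st["contact_force"])
```

```text
[ 0.43421971 -0.28945427  0.10590541] [[0.9856, 0.1689, 0.0014], [0.1689, -0.9856, -0.0016], [0.0011, 0.0018, -1.0]] [-0.34793514 -0.29474386 -0.03552103]
```

>>> drive_tool([
  {"dx": 0, "dy": 0, "dz": 0, "ax": 0, "ay": 0, "az": 0},
  {"dx": 0, "dy": 0, "dz": 0, "ax": 0, "ay": 0, "az": 0},
  {"dx": 0, "dy": 0, "dz": 0, "ax": 0, "ay": 0, "az": 0},
  {"dx": 0, "dy": 0, "dz": 0, "ax": 0, "ay": 0, "az": 0},
  {"dx": 0, "dy": 0, "dz": 0, "ax": 0, "ay": 0, "az": 0},
], fingers=1, force=50)

```text
t: 3.93
ee_pos: [0.4341, -0.2882, 0.1052]
tool_rot: [[0.985, 0.17, 0.001], [0.17, -0.985, -0.001], [0.001, 0.001, -1.0]]
contact_force: [-0.4, 0.0, 0.4]
width: 0.0397
finger_force: 0.0
```

>>> drive_tool([
  {"dx": 0, "dy": 0, "dz": 0, "ax": 0, "ay": 0, "az": 0},
  {"dx": 0, "dy": 0, "dz": 0, "ax": 0, "ay": 0, "az": 0},
  {"dx": 0, "dy": 0, "dz": 0, "ax": 0, "ay": 0, "az": 0},
  {"dx": 0, "dy": 0, "dz": 0, "ax": 0, "ay": 0, "az": 0},
  {"dx": 0, "dy": 0, "dz": 0, "ax": 0, "ay": 0, "az": 0},
])

```text
t: 4.35
ee_pos: [0.4338, -0.2879, 0.1047]
tool_rot: [[0.985, 0.17, -0.0], [0.17, -0.985, 0.0], [-0.0, -0.0, -1.0]]
contact_force: [-0.5, 0.1, 0.1]
width: 0.018
finger_force: 50.0
```

>>> drive_tool([
  {"dx": 0, "dy": 0, "dz": 2, "ax": 0, "ay": 0, "az": 0},
  {"dx": 0, "dy": 0, "dz": 4.5, "ax": 0, "ay": 0, "az": 0},
  {"dx": 0, "dy": 0, "dz": 7.5, "ax": 0, "ay": 0, "az": 0},
  {"dx": 0, "dy": 0, "dz": 10.5, "ax": 0, "ay": 0, "az": 0},
  {"dx": 0, "dy": 0, "dz": 11.5, "ax": 0, "ay": 0, "az": 0},
])

```text
t: 4.77
ee_pos: [0.4354, -0.2889, 0.2233]
tool_rot: [[0.985, 0.17, 0.005], [0.17, -0.985, -0.003], [0.004, 0.004, -1.0]]
contact_force: [0.5, -0.2, -1.2]
width: 0.0175
finger_force: 50.0
```

>>> drive_tool([
  {"dx": 1, "dy": 2, "dz": 0, "ax": 0, "ay": 0, "az": 0},
  {"dx": 2.5, "dy": 5, "dz": 0, "ax": 0, "ay": 0, "az": 0},
  {"dx": 4, "dy": 8, "dz": 0, "ax": 0, "ay": 0, "az": 0},
  {"dx": 5.5, "dy": 11, "dz": 0, "ax": 0, "ay": 0, "az": 0},
  {"dx": 7, "dy": 14, "dz": 0, "ax": 0, "ay": 0, "az": 0},
])

```text
t: 5.18
ee_pos: [0.504, -0.1466, 0.2196]
tool_rot: [[0.985, 0.17, -0.001], [0.17, -0.985, -0.0], [-0.001, -0.0, -1.0]]
contact_force: [1.0, -0.0, -1.7]
width: 0.0175
finger_force: 50.0
```

>>> drive_tool([
  {"dx": 2, "dy": 3, "dz": 0, "ax": 0, "ay": 0, "az": 0},
  {"dx": 4, "dy": 6.5, "dz": 0, "ax": 0, "ay": 0, "az": 0},
  {"dx": 6, "dy": 10, "dz": 0, "ax": 0, "ay": 0, "az": 0},
  {"dx": 6.5, "dy": 12, "dz": 0, "ax": 0, "ay": 0, "az": 0},
  {"dx": 6.5, "dy": 12, "dz": 0, "ax": 0, "ay": 0, "az": 0},
])

```text
t: 5.6
ee_pos: [0.5705, -0.0201, 0.2194]
tool_rot: [[0.984, 0.18, 0.001], [0.18, -0.984, 0.005], [0.002, -0.005, -1.0]]
contact_force: [0.4, 0.0, -1.5]
width: 0.0177
finger_force: 50.0
```

>>> drive_tool([
  {"dx": 0, "dy": 0, "dz": 0, "ax": 0, "ay": 0, "az": 0},
  {"dx": 0, "dy": 0, "dz": 0, "ax": 0, "ay": 0, "az": 0},
])

```text
t: 5.77
ee_pos: [0.5681, -0.0294, 0.2194]
tool_rot: [[0.986, 0.169, -0.002], [0.169, -0.986, -0.001], [-0.002, 0.001, -1.0]]
contact_force: [-0.5, -0.7, -0.7]
width: 0.017
finger_force: 50.0
```

Run:
```python
from h import *
st=r.get_state();c=wristcam(r.capture("wrist"),st)
print(st["t"],st["ee_pos"],st["tool_rot"].round(4).tolist(),st["width"])
np.save("c4.npy",np.array([c],dtype=object),allow_pickle=True)
cv2.imwrite("pics/w4.png",cv2.resize(c["color"],None,fx=1.56,fy=1.56,interpolation=2))
e=st["ee_pos"];T=st["tool_rot"]
print("tip px",proj(c,[e+T[:,2]*.0977])*1.56, "seam",proj(c,[[.682,.004,.022],[.533,-.045,.022]])*1.56)
for l in("fixture",):print([(d["box"],d["confidence"]) for d in r.look_for("wrist",l)[:1]])
```

```text
5.7667 [ 0.56805537 -0.02938859  0.21938176] [[0.9856, 0.1693, -0.0015], [0.1693, -0.9856, -0.0014], [-0.0017, 0.0012, -1.0]] 0.01700860719260698
tip px [[394.82851149 302.33998969]] seam [[375.52826804  99.37964104]
 [406.25933421 305.45104389]]
[([248.4, 126.4, 157.5, 175.0], 0.88)]
```

View pics/w4.png

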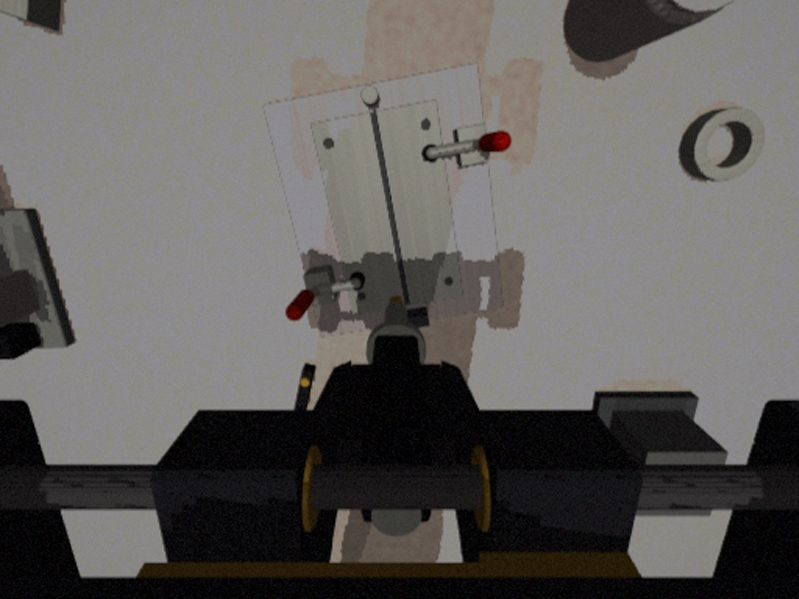

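The tip shows at (397,298), about 2 px from the prediction. The seam is the dark line from (374,108), just below the pin (370,97), to (406,303) at the stop. Now I'll fit the groove line.

Run:
```python
from h import *
c=np.load("c4.npy",allow_pickle=True)[0];g=cv2.cvtColor(c["color"],cv2.COLOR_BGR2GRAY).astype(float)
P=[];rows=[]
for v in range(66,200):
    uc=374/1.56+(v-108/1.56)*(406-374)/(303-108)
    us=np.arange(int(uc)-6,int(uc)+8);w=g[v,us];k=np.maximum(np.median(w)-w-8,0)
    rows.append((v,int(k.sum())))
    if k.sum()>10 and v<185:P.append(pix2z(c,((us*k).sum()/k.sum(),v),.022)[:2])
P=np.array(P);vx,vy,x0,y0=cv2.fitLine(P.astype(np.float32),cv2.DIST_HUBER,0,.01,.01).ravel()
if vx>0:vx,vy=-vx,-vy
res=(P-[x0,y0])@[-vy,vx]
print("dir",np.degrees(np.arctan2(vy,vx)),"res mm",res.std()*1e3)
print(rows[:8],rows[-25:])
f=lambda u,v:np.array([x0,y0])+np.array([vx,vy])*((pix2z(c,(u/1.56,v/1.56),.022)[:2]-[x0,y0])@[vx,vy])
print("end by dark",f(374,110),f(406,303))
pin=pix2z(c,(370/1.56,95/1.56),.032)[:2];print("pin",pin)
d=np.array([vx,vy]);s=np.array([x0,y0])+d*((pin-[x0,y0])@d+.010);print("start from pin",s,"end",s+.15*d)
tip=pix2z(c,(397/1.56,298/1.56),.1217+.004);print("tip seen",tip,"pin perp",(pin-[x0,y0])@[-vy,vx])
```

```text
dir -160.20497 res mm 0.5497019343754024
[(66, 109), (67, 95), (68, 143), (69, 187), (70, 105), (71, 108), (72, 204), (73, 283)] [(175, 77), (176, 106), (177, 102), (178, 88), (179, 82), (180, 79), (181, 84), (182, 87), (183, 102), (184, 89), (185, 84), (186, 83), (187, 85), (188, 94), (189, 73), (190, 61), (191, 51), (192, 27), (193, 17), (194, 6), (195, 13), (196, 63), (197, 0), (198, 34), (199, 1)]
end by dark [0.67452092 0.00517996] [ 0.53525569 -0.04494495]
pin [0.68314909 0.00760139]
start from pin [0.67352202 0.00482043] end [ 0.53238549 -0.045978  ]
tip seen [ 0.57206013 -0.03007607  0.1257    ] pin perp 0.0006436361287911229
```

>>> drive_tool([
  {"dx": 2.5, "dy": 0.8, "dz": 0, "ax": 0, "ay": 0, "az": 0},
  {"dx": 5.5, "dy": 1.6, "dz": 0, "ax": 0, "ay": 0, "az": 0},
  {"dx": 8.5, "dy": 2.6, "dz": 0, "ax": 0, "ay": 0, "az": 0},
  {"dx": 10.4, "dy": 3.2, "dz": -1, "ax": 0, "ay": 0, "az": 0},
  {"dx": 10.4, "dy": 3.2, "dz": -4, "ax": 0, "ay": 0, "az": 0},
])

```text
t: 6.28
ee_pos: [0.6802, 0.0047, 0.1835]
tool_rot: [[0.985, 0.17, 0.014], [0.17, -0.985, 0.002], [0.015, 0.001, -1.0]]
contact_force: [1.0, 0.9, -1.1]
width: 0.0175
finger_force: 50.0
```

>>> drive_tool([
  {"dx": 0, "dy": 0, "dz": -2, "ax": 0, "ay": 0, "az": 0},
  {"dx": 0, "dy": 0, "dz": -3.8, "ax": 0, "ay": 0, "az": 0},
  {"dx": 0, "dy": 0, "dz": -4.2, "ax": 0, "ay": 0, "az": 0},
  {"dx": 0, "dy": 0, "dz": -4.2, "ax": 0, "ay": 0, "az": 0},
  {"dx": 0, "dy": 0, "dz": -4.2, "ax": 0, "ay": 0, "az": 0},
])

```text
t: 6.7
ee_pos: [0.6733, 0.0029, 0.1385]
tool_rot: [[0.986, 0.169, 0.001], [0.169, -0.986, -0.0], [0.001, 0.001, -1.0]]
contact_force: [0.2, 0.3, -1.5]
width: 0.0178
finger_force: 50.0
```

Run:
```python
from h import *
st=r.get_state();c=wristcam(r.capture("wrist"),st)
print(st["t"],st["ee_pos"],st["tool_rot"].round(4).tolist(),st["contact_force"])
np.save("c5.npy",np.array([c],dtype=object),allow_pickle=True)
p=c["color"][100:280,160:360]
cv2.imwrite("pics/w5.png",cv2.convertScaleAbs(cv2.resize(p,None,fx=3.3,fy=3.3,interpolation=2),alpha=1.7))
e=st["ee_pos"];T=st["tool_rot"]
print("tip px",(proj(c,[e+T[:,2]*.0977,e+T[:,2]*.0937])-[160,100])*3.3)
print("seam start,pin",(proj(c,[[.6735,.0048,.022],[.6829,.0082,.032],[.6265,-.012,.022]])-[160,100])*3.3)
```

```text
6.7 [0.67325949 0.00289989 0.13853037] [[0.9856, 0.1691, 0.001], [0.1691, -0.9856, -0.0004], [0.0009, 0.0006, -1.0]] [ 0.16647705  0.32101716 -1.45149259]
tip px [[307.21289024 309.55789739]
 [307.18723996 314.3398356 ]]
seam start,pin [[300.86668134 287.34884113]
 [294.22538932 264.59033288]
 [328.98024318 438.31823591]]
```

View pics/w5.png

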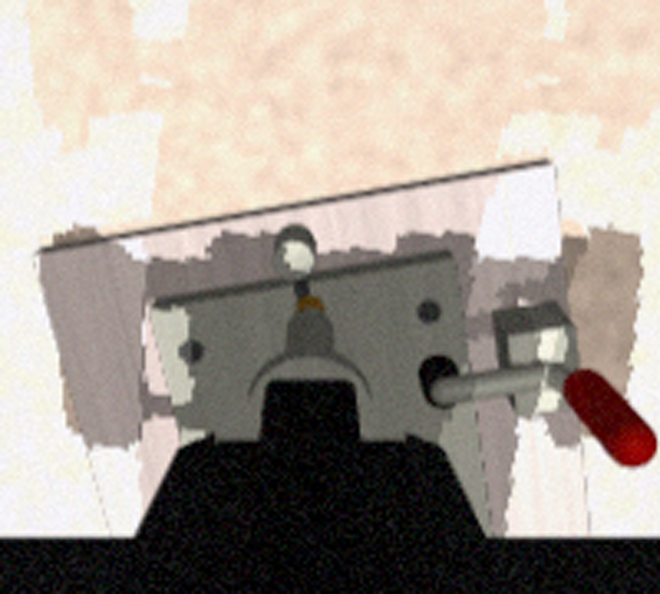

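The gold tip is at (311,305), with the pin top at (296,255) and the groove emerging at (302,287). Relative to the tip, the seam is about 3 mm to the left (+y). Descending onto the start.

>>> drive_tool([
  {"dx": -0.1, "dy": 0.2, "dz": -0.6, "ax": 0, "ay": 0, "az": 0},
  {"dx": -0.1, "dy": 0.2, "dz": -1.1, "ax": 0, "ay": 0, "az": 0},
  {"dx": -0.1, "dy": 0.2, "dz": -1.5, "ax": 0, "ay": 0, "az": 0},
  {"dx": -0.1, "dy": 0.2, "dz": -1.6, "ax": 0, "ay": 0, "az": 0},
  {"dx": -0.1, "dy": 0.2, "dz": -1.6, "ax": 0, "ay": 0, "az": 0},
])

```text
t: 7.17
ee_pos: [0.6715, 0.006, 0.1213]
tool_rot: [[0.985, 0.171, -0.001], [0.171, -0.985, -0.0], [-0.001, 0.0, -1.0]]
contact_force: [0.5, -0.1, -0.8]
width: 0.0175
finger_force: 50.0
```

>>> drive_tool([
  {"dx": 0, "dy": 0, "dz": 0, "ax": 0, "ay": 0, "az": 0},
  {"dx": 0, "dy": 0, "dz": 0, "ax": 0, "ay": 0, "az": 0},
  {"dx": 0, "dy": 0, "dz": 0, "ax": 0, "ay": 0, "az": 0},
])

```text
t: 7.42
ee_pos: [0.6721, 0.0059, 0.122]
tool_rot: [[0.985, 0.17, 0.0], [0.17, -0.985, -0.0], [0.0, 0.0, -1.0]]
contact_force: [0.2, -0.7, -1.2]
width: 0.0176
finger_force: 50.0
```

Run:
```python
from h import *
st=r.get_state();c=wristcam(r.capture("wrist"),st)
print(st["t"],st["ee_pos"],st["tool_rot"].round(4).tolist(),st["contact_force"])
p=c["color"][120:240,190:330]
cv2.imwrite("pics/w6.png",cv2.convertScaleAbs(cv2.resize(p,None,fx=5,fy=5,interpolation=2),alpha=2))
```

```text
7.4167 [0.67205103 0.00593703 0.12195535] [[0.9854, 0.1704, 0.0004], [0.1704, -0.9854, -0.0001], [0.0004, 0.0002, -1.0]] [ 0.20746739 -0.69789672 -1.21501516]
```

View pics/w6.png

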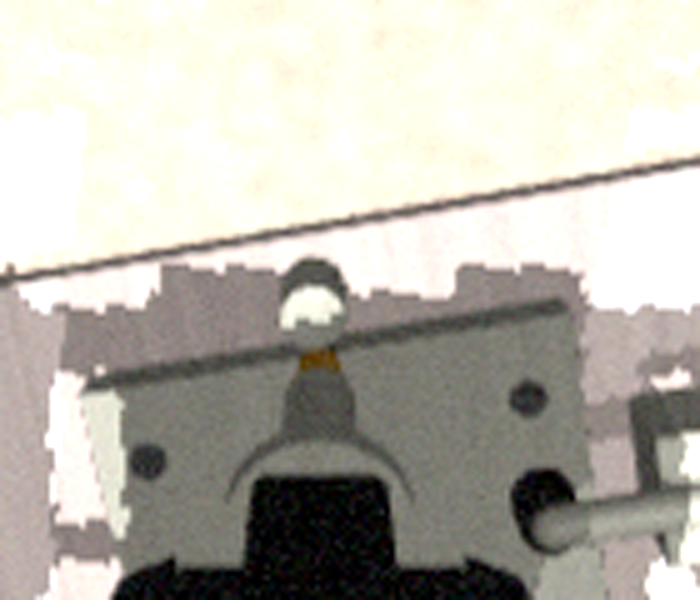

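The tip ball at (320,360) is on the seam line, about 10 mm from the pin at (313,305), so the lateral position is good. Next I'll feel for the plate.

>>> drive_tool([
  {"dx": 0, "dy": 0, "dz": -0.1, "ax": 0, "ay": 0, "az": 0},
  {"dx": 0, "dy": 0, "dz": -0.15, "ax": 0, "ay": 0, "az": 0},
  {"dx": 0, "dy": 0, "dz": -0.15, "ax": 0, "ay": 0, "az": 0},
  {"dx": 0, "dy": 0, "dz": -0.15, "ax": 0, "ay": 0, "az": 0},
])

```text
t: 7.8
ee_pos: [0.6718, 0.006, 0.1202]
tool_rot: [[0.985, 0.17, -0.0], [0.17, -0.985, -0.0], [-0.0, 0.0, -1.0]]
contact_force: [0.3, -0.1, -0.1]
width: 0.0178
finger_force: 50.0
```

>>> drive_tool([
  {"dx": 0, "dy": 0, "dz": -0.05, "ax": 0, "ay": 0, "az": 0},
  {"dx": 0, "dy": 0, "dz": -0.1, "ax": 0, "ay": 0, "az": 0},
  {"dx": 0, "dy": 0, "dz": -0.1, "ax": 0, "ay": 0, "az": 0},
  {"dx": 0, "dy": 0, "dz": -0.1, "ax": 0, "ay": 0, "az": 0},
])

```text
t: 8.13
ee_pos: [0.6719, 0.006, 0.1193]
tool_rot: [[0.985, 0.171, 0.0], [0.171, -0.985, -0.0], [0.0, 0.0, -1.0]]
contact_force: [-0.5, 0.1, -0.6]
width: 0.0177
finger_force: 50.0
```

>>> drive_tool([
  {"dx": -0.235, "dy": -0.085, "dz": 0, "ax": 0, "ay": 0, "az": 0},
  {"dx": -0.47, "dy": -0.17, "dz": 0, "ax": 0, "ay": 0, "az": 0},
  {"dx": -0.705, "dy": -0.255, "dz": 0, "ax": 0, "ay": 0, "az": 0},
  {"dx": -0.94, "dy": -0.34, "dz": 0, "ax": 0, "ay": 0, "az": 0},
  {"dx": -1.18, "dy": -0.425, "dz": 0, "ax": 0, "ay": 0, "az": 0},
])

```text
t: 8.55
ee_pos: [0.6597, 0.0015, 0.1193]
tool_rot: [[0.985, 0.17, -0.0], [0.17, -0.985, -0.0], [-0.0, 0.0, -1.0]]
contact_force: [-0.8, 0.1, -1.4]
width: 0.0173
finger_force: 50.0
```

>>> drive_tool([
  {"dx": -0.235, "dy": -0.085, "dz": 0, "ax": 0, "ay": 0, "az": 0},
  {"dx": -0.47, "dy": -0.17, "dz": 0, "ax": 0, "ay": 0, "az": 0},
  {"dx": -0.705, "dy": -0.255, "dz": 0, "ax": 0, "ay": 0, "az": 0},
  {"dx": -0.94, "dy": -0.34, "dz": 0, "ax": 0, "ay": 0, "az": 0},
  {"dx": -1.18, "dy": -0.425, "dz": 0, "ax": 0, "ay": 0, "az": 0},
])

```text
t: 8.97
ee_pos: [0.6481, -0.0026, 0.1193]
tool_rot: [[0.985, 0.17, 0.0], [0.17, -0.985, -0.0], [0.0, 0.0, -1.0]]
contact_force: [0.6, -0.6, -1.8]
width: 0.0178
finger_force: 50.0
```

>>> drive_tool([
  {"dx": -0.235, "dy": -0.085, "dz": 0, "ax": 0, "ay": 0, "az": 0},
  {"dx": -0.47, "dy": -0.17, "dz": 0, "ax": 0, "ay": 0, "az": 0},
  {"dx": -0.705, "dy": -0.255, "dz": 0, "ax": 0, "ay": 0, "az": 0},
  {"dx": -0.94, "dy": -0.34, "dz": 0, "ax": 0, "ay": 0, "az": 0},
  {"dx": -1.18, "dy": -0.425, "dz": 0, "ax": 0, "ay": 0, "az": 0},
])

```text
t: 9.38
ee_pos: [0.6363, -0.0068, 0.1193]
tool_rot: [[0.985, 0.17, 0.0], [0.17, -0.985, -0.0], [0.0, 0.0, -1.0]]
contact_force: [-0.3, 0.4, -0.5]
width: 0.0176
finger_force: 50.0
```

Run:
```python
from h import *
st=r.get_state();c=wristcam(r.capture("wrist"),st)
print(st["t"],st["ee_pos"],st["contact_force"])
p=c["color"][80:240,190:330]
cv2.imwrite("pics/w7.png",cv2.convertScaleAbs(cv2.resize(p,None,fx=3.7,fy=3.7,interpolation=2),alpha=2))
```

```text
9.3833 [ 0.63627894 -0.00684997  0.11926681] [-0.33034279  0.36420049 -0.51293363]
```

View pics/w7.png

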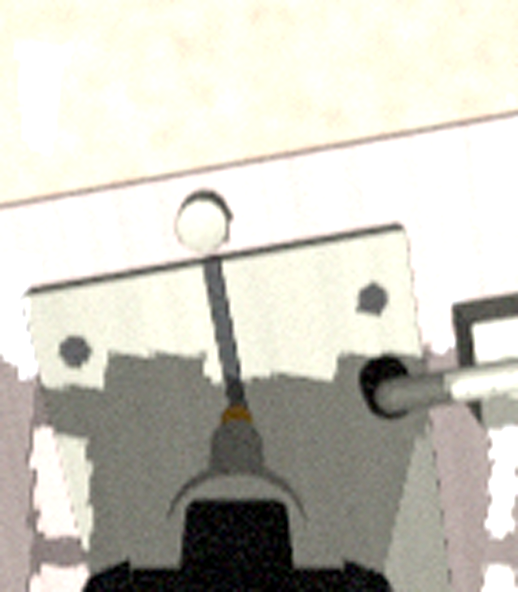

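The ball (236,412) sits on the groove, so I'll continue the sweep.

>>> drive_tool([
  {"dx": -0.235, "dy": -0.085, "dz": 0, "ax": 0, "ay": 0, "az": 0},
  {"dx": -0.47, "dy": -0.17, "dz": 0, "ax": 0, "ay": 0, "az": 0},
  {"dx": -0.705, "dy": -0.255, "dz": 0, "ax": 0, "ay": 0, "az": 0},
  {"dx": -0.94, "dy": -0.34, "dz": 0, "ax": 0, "ay": 0, "az": 0},
  {"dx": -1.18, "dy": -0.425, "dz": 0, "ax": 0, "ay": 0, "az": 0},
])

```text
t: 9.85
ee_pos: [0.6244, -0.0111, 0.1192]
tool_rot: [[0.985, 0.17, 0.0], [0.17, -0.985, -0.0], [0.0, 0.0, -1.0]]
contact_force: [0.3, -0.1, -0.7]
width: 0.0178
finger_force: 50.0
```

>>> drive_tool([
  {"dx": -0.235, "dy": -0.085, "dz": 0, "ax": 0, "ay": 0, "az": 0},
  {"dx": -0.47, "dy": -0.17, "dz": 0, "ax": 0, "ay": 0, "az": 0},
  {"dx": -0.705, "dy": -0.255, "dz": 0, "ax": 0, "ay": 0, "az": 0},
  {"dx": -0.94, "dy": -0.34, "dz": 0, "ax": 0, "ay": 0, "az": 0},
  {"dx": -1.18, "dy": -0.425, "dz": 0, "ax": 0, "ay": 0, "az": 0},
])

```text
t: 10.27
ee_pos: [0.6127, -0.0153, 0.1193]
tool_rot: [[0.985, 0.17, 0.0], [0.17, -0.985, -0.0], [0.0, 0.0, -1.0]]
contact_force: [-0.1, 0.3, -1.2]
width: 0.0178
finger_force: 50.0
```

>>> drive_tool([
  {"dx": -0.235, "dy": -0.085, "dz": 0, "ax": 0, "ay": 0, "az": 0},
  {"dx": -0.47, "dy": -0.17, "dz": 0, "ax": 0, "ay": 0, "az": 0},
  {"dx": -0.705, "dy": -0.255, "dz": 0, "ax": 0, "ay": 0, "az": 0},
  {"dx": -0.94, "dy": -0.34, "dz": 0, "ax": 0, "ay": 0, "az": 0},
  {"dx": -1.18, "dy": -0.425, "dz": 0, "ax": 0, "ay": 0, "az": 0},
])

```text
t: 10.68
ee_pos: [0.6009, -0.0196, 0.1193]
tool_rot: [[0.985, 0.17, 0.0], [0.17, -0.985, -0.0], [0.0, 0.0, -1.0]]
contact_force: [1.2, 0.0, -1.0]
width: 0.0172
finger_force: 50.0
```

>>> drive_tool([
  {"dx": -0.235, "dy": -0.085, "dz": 0, "ax": 0, "ay": 0, "az": 0},
  {"dx": -0.47, "dy": -0.17, "dz": 0, "ax": 0, "ay": 0, "az": 0},
  {"dx": -0.705, "dy": -0.255, "dz": 0, "ax": 0, "ay": 0, "az": 0},
  {"dx": -0.94, "dy": -0.34, "dz": 0, "ax": 0, "ay": 0, "az": 0},
  {"dx": -1.18, "dy": -0.425, "dz": 0, "ax": 0, "ay": 0, "az": 0},
])

```text
t: 11.1
ee_pos: [0.5891, -0.0238, 0.1192]
tool_rot: [[0.985, 0.17, 0.0], [0.17, -0.985, -0.0], [0.0, 0.0, -1.0]]
contact_force: [0.2, 0.5, -1.2]
width: 0.0176
finger_force: 50.0
```

Run:
```python
from h import *
st=r.get_state();c=wristcam(r.capture("wrist"),st)
print(st["t"],st["ee_pos"],st["contact_force"])
g=cv2.cvtColor(c["color"],cv2.COLOR_BGR2GRAY).astype(float)
e=st["ee_pos"];T=st["tool_rot"];print("tip",proj(c,[e+T[:,2]*.0937]))
for v in range(120,190,8):
    w=g[v,235:275];i=w.argmin();print(v,235+i,w.min(),np.median(w))
```

```text
11.1 [ 0.58905678 -0.02383842  0.11924486] [ 0.2482865   0.46433796 -1.18782642]
tip [[253.08621628 195.25446664]]
120 240 50.0 132.0
128 244 52.0 132.0
136 244 53.0 131.0
144 244 48.0 130.0
152 249 42.0 130.0
160 249 48.0 128.5
168 252 30.0 127.5
176 250 44.0 123.5
184 252 19.0 63.5
```

>>> drive_tool([
  {"dx": -0.235, "dy": -0.085, "dz": 0, "ax": 0, "ay": 0, "az": 0},
  {"dx": -0.47, "dy": -0.17, "dz": 0, "ax": 0, "ay": 0, "az": 0},
  {"dx": -0.705, "dy": -0.255, "dz": 0, "ax": 0, "ay": 0, "az": 0},
  {"dx": -0.94, "dy": -0.34, "dz": 0, "ax": 0, "ay": 0, "az": 0},
  {"dx": -1.18, "dy": -0.425, "dz": 0, "ax": 0, "ay": 0, "az": 0},
])

```text
t: 11.57
ee_pos: [0.5772, -0.0281, 0.1192]
tool_rot: [[0.985, 0.17, 0.0], [0.17, -0.985, -0.0], [0.0, 0.0, -1.0]]
contact_force: [0.3, -0.6, -0.5]
width: 0.0179
finger_force: 50.0
```

>>> drive_tool([
  {"dx": -0.235, "dy": -0.085, "dz": 0, "ax": 0, "ay": 0, "az": 0},
  {"dx": -0.47, "dy": -0.17, "dz": 0, "ax": 0, "ay": 0, "az": 0},
  {"dx": -0.705, "dy": -0.255, "dz": 0, "ax": 0, "ay": 0, "az": 0},
  {"dx": -0.94, "dy": -0.34, "dz": 0, "ax": 0, "ay": 0, "az": 0},
  {"dx": -1.18, "dy": -0.425, "dz": 0, "ax": 0, "ay": 0, "az": 0},
])

```text
t: 11.98
ee_pos: [0.5655, -0.0324, 0.1193]
tool_rot: [[0.985, 0.17, 0.0], [0.17, -0.985, -0.0], [0.0, 0.0, -1.0]]
contact_force: [-1.1, 0.2, -0.6]
width: 0.0176
finger_force: 50.0
```

>>> drive_tool([
  {"dx": -0.235, "dy": -0.085, "dz": 0, "ax": 0, "ay": 0, "az": 0},
  {"dx": -0.47, "dy": -0.17, "dz": 0, "ax": 0, "ay": 0, "az": 0},
  {"dx": -0.705, "dy": -0.255, "dz": 0, "ax": 0, "ay": 0, "az": 0},
  {"dx": -0.94, "dy": -0.34, "dz": 0, "ax": 0, "ay": 0, "az": 0},
  {"dx": -1.18, "dy": -0.425, "dz": 0, "ax": 0, "ay": 0, "az": 0},
])

```text
t: 12.4
ee_pos: [0.5536, -0.0366, 0.1192]
tool_rot: [[0.985, 0.17, 0.0], [0.17, -0.985, -0.0], [0.0, 0.0, -1.0]]
contact_force: [0.9, -0.0, -0.4]
width: 0.0176
finger_force: 50.0
```

>>> drive_tool([
  {"dx": -0.235, "dy": -0.085, "dz": 0, "ax": 0, "ay": 0, "az": 0},
  {"dx": -0.47, "dy": -0.17, "dz": 0, "ax": 0, "ay": 0, "az": 0},
  {"dx": -0.705, "dy": -0.255, "dz": 0, "ax": 0, "ay": 0, "az": 0},
  {"dx": -0.94, "dy": -0.34, "dz": 0, "ax": 0, "ay": 0, "az": 0},
  {"dx": -1.18, "dy": -0.425, "dz": 0, "ax": 0, "ay": 0, "az": 0},
])

```text
t: 12.82
ee_pos: [0.5418, -0.0409, 0.1192]
tool_rot: [[0.985, 0.17, 0.0], [0.17, -0.985, -0.0], [0.0, 0.0, -1.0]]
contact_force: [-0.7, -0.0, -0.8]
width: 0.0173
finger_force: 50.0
```

>>> drive_tool([
  {"dx": -0.235, "dy": -0.085, "dz": 0, "ax": 0, "ay": 0, "az": 0},
  {"dx": -0.47, "dy": -0.17, "dz": 0, "ax": 0, "ay": 0, "az": 0},
  {"dx": -0.705, "dy": -0.255, "dz": 0, "ax": 0, "ay": 0, "az": 0},
  {"dx": -0.94, "dy": -0.34, "dz": 0, "ax": 0, "ay": 0, "az": 0},
  {"dx": -1.0, "dy": -0.36, "dz": 0, "ax": 0, "ay": 0, "az": 0},
])

```text
t: 13.23
ee_pos: [0.5314, -0.0446, 0.1192]
tool_rot: [[0.985, 0.17, -0.001], [0.17, -0.985, -0.0], [-0.001, 0.0, -1.0]]
contact_force: [0.2, -0.5, -0.4]
width: 0.0175
finger_force: 50.0
```

Run:
```python
from h import *
st=r.get_state();t=r.capture("top");s=r.capture("scene")
print(st["t"],st["ee_pos"],st["contact_force"])
q=s["color"][70:130,310:400]; q2=t["color"][170:250,120:180]
a=cv2.resize(q,(540,360),interpolation=2);b=cv2.resize(q2,(252,336),interpolation=2)
z=np.zeros((360,800,3),np.uint8);z[:,:540]=a;z[:336,545:797]=b
cv2.imwrite("pics/w8.png",cv2.convertScaleAbs(z,alpha=1.8))
```

```text
13.2333 [ 0.53143234 -0.044638    0.11920265] [ 0.18805903 -0.473899   -0.44995017]
```

View pics/w8.png

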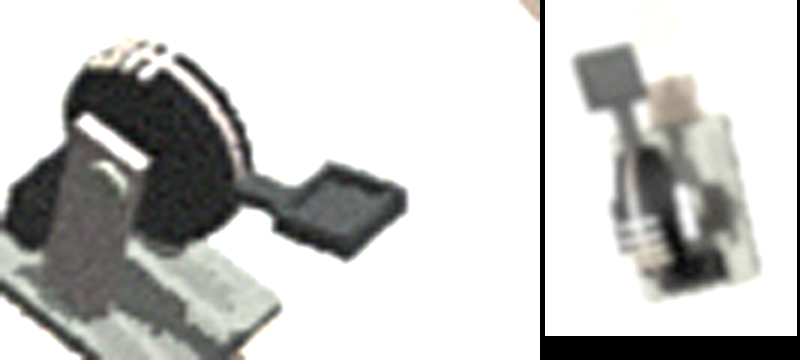

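The tray floor is at scene crop (350,202) and top crop (608,76). The seam sweep ended at the stop. I'll compute the cup position and lift meanwhile.

>>> drive_tool([
  {"dx": 0, "dy": 0, "dz": 1.5, "ax": 0, "ay": 0, "az": 0},
  {"dx": 0, "dy": 0, "dz": 4.5, "ax": 0, "ay": 0, "az": 0},
  {"dx": 0, "dy": 0, "dz": 8, "ax": 0, "ay": 0, "az": 0},
  {"dx": 0, "dy": 0, "dz": 12, "ax": 0, "ay": 0, "az": 0},
  {"dx": 0, "dy": 0, "dz": 15, "ax": 0, "ay": 0, "az": 0},
])

```text
t: 13.75
ee_pos: [0.5325, -0.0443, 0.272]
tool_rot: [[0.985, 0.171, 0.002], [0.171, -0.985, 0.0], [0.002, 0.0, -1.0]]
contact_force: [1.3, -0.2, -0.9]
width: 0.0173
finger_force: 50.0
```

Run:
```python
from h import *
s=r.capture("scene");t=r.capture("top")
a=(310+350/6,70+202/6);b=(120+63/4.2,170+76/4.2)
print(tri([s,t],[a,b]),pix2z(s,a,.135),pix2z(t,b,.135),r.get_state()["ee_pos"])
```

```text
[0.57659964 0.31574553 0.1397661 ] [0.5754978  0.32149671 0.135     ] [0.5748925  0.31455449 0.135     ] [ 0.5354428  -0.04430539  0.27424253]
```

>>> drive_tool([
  {"dx": 0, "dy": 3, "dz": 1, "ax": 0, "ay": 0, "az": 0},
  {"dx": 0, "dy": 7, "dz": 2, "ax": 0, "ay": 0, "az": 0},
  {"dx": 0, "dy": 11, "dz": 2, "ax": 0, "ay": 0, "az": 0},
  {"dx": 0, "dy": 15, "dz": 2, "ax": 0, "ay": 0, "az": 0},
  {"dx": 0, "dy": 19, "dz": 2, "ax": 0, "ay": 0, "az": 0},
])

```text
t: 14.27
ee_pos: [0.5313, 0.1473, 0.2884]
tool_rot: [[0.985, 0.17, -0.001], [0.17, -0.985, -0.001], [-0.001, 0.0, -1.0]]
contact_force: [0.1, -0.0, -1.2]
width: 0.0176
finger_force: 50.0
```

>>> drive_tool([
  {"dx": 0, "dy": 4, "dz": 0, "ax": 0, "ay": 0, "az": 0},
  {"dx": 0, "dy": 8, "dz": 0, "ax": 0, "ay": 0, "az": 0},
  {"dx": 0, "dy": 12, "dz": 0, "ax": 0, "ay": 0, "az": 0},
  {"dx": 0, "dy": 15, "dz": 0, "ax": 0, "ay": 0, "az": 0},
  {"dx": 0, "dy": 16, "dz": 0, "ax": 0, "ay": 0, "az": 0},
])

```text
t: 14.68
ee_pos: [0.5295, 0.3127, 0.2877]
tool_rot: [[0.984, 0.179, -0.003], [0.179, -0.984, 0.004], [-0.002, -0.004, -1.0]]
contact_force: [-0.3, 0.1, -0.1]
width: 0.0175
finger_force: 50.0
```

>>> drive_tool([
  {"dx": 0, "dy": 0, "dz": 0, "ax": 0, "ay": 0, "az": 0},
  {"dx": 0, "dy": 0, "dz": 0, "ax": 0, "ay": 0, "az": 0},
  {"dx": 0, "dy": 0, "dz": 0, "ax": 0, "ay": 0, "az": 0},
])

```text
t: 14.93
ee_pos: [0.5326, 0.3026, 0.2886]
tool_rot: [[0.986, 0.167, -0.001], [0.167, -0.986, -0.003], [-0.001, 0.003, -1.0]]
contact_force: [-0.3, 0.1, -1.5]
width: 0.0173
finger_force: 50.0
```

Run:
```python
from h import *
st=r.get_state();c=wristcam(r.capture("wrist"),st);print(st["t"],st["ee_pos"],st["tool_rot"].round(3).tolist())
np.save("c8.npy",np.array([c],dtype=object),allow_pickle=True)
e=st["ee_pos"];T=st["tool_rot"]
print("tip",proj(c,[e+T[:,2]*.0977]),"cup",proj(c,[[.5755,.317,.135]]))
for l in("dial_cup","dial"):
  for d in r.trace("wrist",l)[:1]:
    print(l,d["box"],d["confidence"]);m=d["region"]
    for v in range(0,384,5):
        u=np.where(m[v])[0]
        if len(u):print(v,u.min(),u.max(),len(u),end="; ")
    print()
g=cv2.cvtColor(c["color"],cv2.COLOR_BGR2GRAY)
u,v=proj(c,[[.5755,.317,.135]])[0].astype(int)
for y in range(v-36,v+40,4):print(y,' '.join('%3d'%g[y,x] for x in range(u-40,u+44,4)))
print(u,v)
```

```text
14.9333 [0.53256884 0.30258246 0.2886202 ] [[0.986, 0.167, -0.001], [0.167, -0.986, -0.003], [-0.001, 0.003, -1.0]]
tip [[253.09719995 193.80852412]] cup [[246.01923116 135.79861462]]
dial_cup [251.9, 162.2, 44.9, 89.9] 0.76
115 252 265 14; 120 229 267 39; 125 229 268 40; 130 230 268 39; 135 230 268 39; 140 232 268 37; 145 232 268 37; 150 233 268 36; 155 244 256 13; 160 245 256 12; 165 246 256 11; 170 243 260 18; 175 243 261 19; 180 243 261 19; 185 243 261 19; 190 243 262 18; 195 243 262 10; 200 243 262 6; 205 243 246 4; 
dial [247.4, 159.6, 40.2, 88.8] 0.58
115 256 260 5; 120 230 267 38; 125 230 268 39; 130 230 268 39; 135 231 268 38; 140 232 268 37; 145 232 268 37; 150 233 268 36; 155 245 257 13; 160 247 256 10; 165 247 256 10; 170 246 260 15; 175 244 261 18; 180 243 261 19; 185 243 261 19; 190 243 262 20; 195 243 262 10; 200 243 246 4; 205 244 245 2; 
99 140 141 140 140 141 140 139 141 140 137 133 139 131 132 138 133 141 141 141 140 138
103 141 139 138 140 141 141 139 138 141 139 135 137 136 136 138 134 139 141 141 140 141
107 141 140 140 140 139 142 140 141 142 142 142 139 134 13
[... 745 characters left out ...]
 139 141 140 127 115  51  54  49  52  44  41  43  39  41  69  67  77 139 140
147 140 143 141 143 138 111 108  49  48  52  50  45  45  39  29  44 109 110 110 140 141
151 142 141 139 140 138 110 112  54  40  37  42  46  40  44  43  49 111  99 111 141 141
155 141 107 120 141 139 113 113  98  75  92  57  51  53  49  90 110 106  91  91  96 112
159  98  92  94  95  95 111 109  96  48  60  56  51  52  46  54  92  52  76  47  91  92
163 102  91  88  93  95  66  63  51  49  48  59  49  54  49  49  64  44  44  49  94  95
167 129  97  97  95  96  62  62  55  48  51  47  29  51  36  51  63  56  44  52  94  97
171 102  95  92  98  91 100 115 103  45  48   1  29  28   7  43  63  45  51  62  92  98
246 135
```

The traced tray spans columns 230–268 and rows 117–152, putting the cup centre at about (0.5755, 0.3155). Moving above it.

>>> drive_tool([
  {"dx": 2.2, "dy": 0.5, "dz": 0, "ax": 0, "ay": 0, "az": 0},
  {"dx": 4.4, "dy": 1, "dz": 0, "ax": 0, "ay": 0, "az": 0},
  {"dx": 4.4, "dy": 1, "dz": -1.5, "ax": 0, "ay": 0, "az": 0},
  {"dx": 4.4, "dy": 1, "dz": -3, "ax": 0, "ay": 0, "az": 0},
  {"dx": 4.4, "dy": 1, "dz": -4, "ax": 0, "ay": 0, "az": 0},
])

```text
t: 15.5
ee_pos: [0.5762, 0.3139, 0.2479]
tool_rot: [[0.986, 0.168, -0.001], [0.168, -0.986, -0.001], [-0.001, 0.001, -1.0]]
contact_force: [-0.4, -0.9, -1.6]
width: 0.0174
finger_force: 50.0
```

>>> drive_tool([
  {"dx": 0, "dy": 0, "dz": -0.2, "ax": 0, "ay": 0, "az": 0},
  {"dx": 0, "dy": 0, "dz": -0.2, "ax": 0, "ay": 0, "az": 0},
  {"dx": 0, "dy": 0, "dz": -0.2, "ax": 0, "ay": 0, "az": 0},
])

```text
t: 15.75
ee_pos: [0.5764, 0.3155, 0.2479]
tool_rot: [[0.985, 0.17, 0.001], [0.17, -0.985, 0.0], [0.001, -0.0, -1.0]]
contact_force: [0.3, -0.6, -0.6]
width: 0.0179
finger_force: 50.0
```

Run:
```python
from h import *
st=r.get_state();c=wristcam(r.capture("wrist"),st);print(st["t"],st["ee_pos"],st["contact_force"])
e=st["ee_pos"];T=st["tool_rot"]
print("tip",proj(c,[e+T[:,2]*.0937]),"cup",proj(c,[[.5755,.3155,.135]]))
for l in("dial_cup",):
  for d in r.trace("wrist",l)[:1]:
    print(l,d["box"],d["confidence"]);m=d["region"]
    for v in range(0,384,4):
        u=np.where(m[v])[0]
        if len(u):print(v,u.min(),u.max(),len(u),end="; ")
b=c["color"].astype(int);g=b.sum(2)//3
print()
for y in range(145,220,4):print(y,' '.join('%3d'%g[y,x] for x in range(210,300,4)))
hsv=cv2.cvtColor(c["color"],cv2.COLOR_BGR2HSV);m=(hsv[...,1]>120)&(hsv[...,0]>10)&(hsv[...,0]<30);m[260:]=0
p=np.argwhere(m[130:250,200:310]);print("gold",len(p),p.mean(0)+[130,200] if len(p) else 0)
```

```text
15.75 [0.57639894 0.31546043 0.24793613] [ 0.30957186 -0.59549993 -0.61943201]
tip [[253.08597986 195.25377837]] cup [[252.94303947 189.63089721]]

145 140 136 136 136 135 139 138 134 135 138 138 136 133 130 136 138 136 136 136 140 138 139 136
149 135 139 139 137 136 136 138 136 135 136 136 136 132 131 137 138 137 136 138 139 137 135 135
153 133 138 136 137 137 139 138 136 140 139 135 139 130 128 135 133 137 140 137 136 140 139 136
157 118 136 141 140 138 136 137 135 122  97  97  88  70  72  85  88 137 135 119 134 117 137 139
161  88  90  84 137 134 136 137  90  89  87  91  89  68  76  89  90 134  91  91  85  86 117 138
165  88  89  89  91  91  84  86  90  90  90  90  72  71  72  70  95  94  88  91  97  87  88  86
169  88  89  96  85  87  93  86  77  76  75  67  51  48  44  42  41  26  90  88  89  91  89  92
173  86  87  87  90 135 116  70  29  28  33  31  29  30  32  28  30  22  88  88  89  92  92 118
177  91  90  91 133 136 133  47  23  23  33  31  40  38  37  41  51  49  74  72  84  92  95 138
181  91  88  87 116 140  30  31  24  26  26  25  30  18  26  28  28  30  54  57  89  90 
[... 208 characters left out ...]
 92  88  92 119 105  62  30  22  28  33  32  27  24  28  27  29  44  46  83  89  92  89
197  86  89  92  90  90  61  63  29  29  27  33  43  38  29  29  26  25  41  44  86  89  90  92
201  88  93  90 137 140  83 105  30  19  19  34  37  37  15  20  17  25  48  40  85  92  93  91
205  93 113 137 138 132 104 103  26  26  23  34  38  35  24  31  32  27  45  45  85  90  94  87
209 138 134 132 136 133 103 105  84  38  41  55  58  50  45  39  44  51  44  54  83  91  99  94
213 135 139 136 136 137 103  99  48  57  59  54  58  60  58  63  50  38  40  61  86  89  89  93
217 136 139 138 137 138 104  99  57   1   1   0   2   0   0   9  53  38  38  57  74  91  89  93
gold 113 [225.01769912 254.84955752]
```

>>> drive_tool([
  {"dx": 0, "dy": 0, "dz": -0.3, "ax": 0, "ay": 0, "az": 0},
  {"dx": 0, "dy": 0, "dz": -0.6, "ax": 0, "ay": 0, "az": 0},
  {"dx": 0, "dy": 0, "dz": -0.9, "ax": 0, "ay": 0, "az": 0},
  {"dx": 0, "dy": 0, "dz": -1.2, "ax": 0, "ay": 0, "az": 0},
  {"dx": 0, "dy": 0, "dz": -1.4, "ax": 0, "ay": 0, "az": 0},
])

```text
t: 16.27
ee_pos: [0.576, 0.3156, 0.2329]
tool_rot: [[0.985, 0.17, -0.0], [0.17, -0.985, -0.0], [-0.0, 0.0, -1.0]]
contact_force: [-0.4, -0.6, 2.5]
width: 0.0173
finger_force: 50.0
```

>>> drive_tool([
  {"dx": 0.05, "dy": 0, "dz": -0.2, "ax": 0, "ay": 0, "az": 0},
  {"dx": 0.1, "dy": 0, "dz": -0.4, "ax": 0, "ay": 0, "az": 0},
  {"dx": 0.15, "dy": 0, "dz": -0.6, "ax": 0, "ay": 0, "az": 0},
  {"dx": 0.2, "dy": 0.03, "dz": -0.8, "ax": 0, "ay": 0, "az": 0},
  {"dx": 0.2, "dy": 0.03, "dz": -1.0, "ax": 0, "ay": 0, "az": 0},
])

```text
t: 16.68
ee_pos: [0.5788, 0.3162, 0.2236]
tool_rot: [[0.985, 0.17, 0.002], [0.17, -0.985, 0.001], [0.002, -0.0, -1.0]]
contact_force: [0.2, -0.7, 3.7]
width: 0.0175
finger_force: 50.0
```

>>> drive_tool([
  {"dx": 0.05, "dy": 0, "dz": -0.2, "ax": 0, "ay": 0, "az": 0},
  {"dx": 0.1, "dy": 0, "dz": -0.4, "ax": 0, "ay": 0, "az": 0},
  {"dx": 0.15, "dy": 0, "dz": -0.6, "ax": 0, "ay": 0, "az": 0},
  {"dx": 0.2, "dy": 0.03, "dz": -0.8, "ax": 0, "ay": 0, "az": 0},
  {"dx": 0.2, "dy": 0.03, "dz": -1.0, "ax": 0, "ay": 0, "az": 0},
])

```text
t: 17.1
ee_pos: [0.5808, 0.3165, 0.2133]
tool_rot: [[0.985, 0.17, 0.002], [0.17, -0.985, 0.001], [0.002, -0.0, -1.0]]
contact_force: [2.6, 1.0, 3.9]
width: 0.0174
finger_force: 50.0
```

Run:
```python
from h import *
st=r.get_state();print(st["t"],st["ee_pos"],st["contact_force"],st["torque"])
```

```text
17.1 [0.58084273 0.31654576 0.21326574] [2.63178234 1.03031682 3.93447521] [ 0.19859762 -0.61905981 -0.00564653]
```

>>> drive_tool([
  {"dx": 0, "dy": 0, "dz": -0.25, "ax": 0, "ay": 0, "az": 0},
  {"dx": 0.05, "dy": 0, "dz": -0.5, "ax": 0, "ay": 0, "az": 0},
  {"dx": 0.05, "dy": 0, "dz": -0.75, "ax": 0, "ay": 0, "az": 0},
  {"dx": 0.1, "dy": 0, "dz": -1.0, "ax": 0, "ay": 0, "az": 0},
  {"dx": 0.1, "dy": 0, "dz": -1.25, "ax": 0, "ay": 0, "az": 0},
])

```text
t: 17.52
ee_pos: [0.582, 0.3167, 0.2012]
tool_rot: [[0.985, 0.17, 0.002], [0.17, -0.985, 0.001], [0.002, -0.001, -1.0]]
contact_force: [1.4, 1.3, 4.1]
width: 0.0175
finger_force: 50.0
```

>>> drive_tool([
  {"dx": 0, "dy": 0, "dz": -0.25, "ax": 0, "ay": 0, "az": 0},
  {"dx": 0, "dy": 0, "dz": -0.5, "ax": 0, "ay": 0, "az": 0},
  {"dx": 0, "dy": 0, "dz": -0.75, "ax": 0, "ay": 0, "az": 0},
  {"dx": 0, "dy": 0, "dz": -1.0, "ax": 0, "ay": 0, "az": 0},
  {"dx": 0, "dy": 0, "dz": -1.25, "ax": 0, "ay": 0, "az": 0},
])

```text
t: 17.93
ee_pos: [0.5816, 0.3166, 0.1884]
tool_rot: [[0.985, 0.17, 0.001], [0.17, -0.985, 0.001], [0.002, -0.001, -1.0]]
contact_force: [3.8, 1.4, 6.7]
width: 0.0178
finger_force: 50.0
```

>>> drive_tool([
  {"dx": 0, "dy": 0, "dz": -0.2, "ax": 0, "ay": 0, "az": 0},
  {"dx": -0.05, "dy": 0, "dz": -0.4, "ax": 0, "ay": 0, "az": 0},
  {"dx": -0.1, "dy": 0, "dz": -0.6, "ax": 0, "ay": 0, "az": 0},
  {"dx": -0.1, "dy": 0, "dz": -0.8, "ax": 0, "ay": 0, "az": 0},
  {"dx": -0.1, "dy": 0, "dz": -0.9, "ax": 0, "ay": 0, "az": 0},
])

```text
t: 18.35
ee_pos: [0.5805, 0.3164, 0.1793]
tool_rot: [[0.985, 0.17, 0.001], [0.17, -0.985, 0.0], [0.001, -0.0, -1.0]]
contact_force: [3.0, 1.8, 5.5]
width: 0.0178
finger_force: 50.0
```

>>> drive_tool([
  {"dx": 0, "dy": 0, "dz": 0, "ax": 0, "ay": 0, "az": 0},
  {"dx": 0, "dy": 0, "dz": 0, "ax": 0, "ay": 0, "az": 0},
  {"dx": 0, "dy": 0, "dz": 0, "ax": 0, "ay": 0, "az": 0},
])

```text
t: 18.6
ee_pos: [0.5804, 0.3164, 0.1794]
tool_rot: [[0.985, 0.17, 0.001], [0.17, -0.985, 0.0], [0.001, -0.0, -1.0]]
contact_force: [3.7, 1.4, 4.4]
width: 0.0179
finger_force: 50.0
```

>>> drive_tool([
  {"dx": 0, "dy": 0, "dz": -0.1, "ax": 0, "ay": 0, "az": 0},
  {"dx": 0, "dy": 0, "dz": -0.2, "ax": 0, "ay": 0, "az": 0},
  {"dx": 0, "dy": 0, "dz": -0.2, "ax": 0, "ay": 0, "az": 0},
])

```text
t: 18.85
ee_pos: [0.58, 0.3163, 0.177]
tool_rot: [[0.985, 0.171, -0.0], [0.171, -0.985, -0.0], [-0.0, 0.0, -1.0]]
contact_force: [2.8, 1.4, 4.7]
width: 0.0176
finger_force: 50.0
```

>>> drive_tool([
  {"dx": 0, "dy": 0, "dz": -0.1, "ax": 0, "ay": 0, "az": 0},
  {"dx": 0, "dy": 0, "dz": -0.2, "ax": 0, "ay": 0, "az": 0},
  {"dx": 0, "dy": 0, "dz": -0.2, "ax": 0, "ay": 0, "az": 0},
])

```text
t: 19.1
ee_pos: [0.5797, 0.3162, 0.1749]
tool_rot: [[0.985, 0.171, -0.001], [0.171, -0.985, -0.0], [-0.001, 0.0, -1.0]]
contact_force: [2.6, 1.9, 4.2]
width: 0.0177
finger_force: 50.0
```

>>> drive_tool([
  {"dx": 0, "dy": 0, "dz": -0.1, "ax": 0, "ay": 0, "az": 0},
  {"dx": 0, "dy": 0, "dz": -0.2, "ax": 0, "ay": 0, "az": 0},
  {"dx": 0, "dy": 0, "dz": -0.2, "ax": 0, "ay": 0, "az": 0},
])

```text
t: 19.35
ee_pos: [0.5795, 0.3162, 0.1729]
tool_rot: [[0.985, 0.171, -0.001], [0.171, -0.985, -0.0], [-0.001, 0.0, -1.0]]
contact_force: [2.3, 1.2, 5.2]
width: 0.0173
finger_force: 50.0
```

>>> drive_tool([
  {"dx": 0, "dy": 0, "dz": -0.1, "ax": 0, "ay": 0, "az": 0},
  {"dx": 0, "dy": 0, "dz": -0.15, "ax": 0, "ay": 0, "az": 0},
  {"dx": 0, "dy": 0, "dz": -0.15, "ax": 0, "ay": 0, "az": 0},
])

```text
t: 19.6
ee_pos: [0.5793, 0.3161, 0.1716]
tool_rot: [[0.985, 0.171, -0.002], [0.171, -0.985, -0.001], [-0.002, 0.0, -1.0]]
contact_force: [1.2, 1.0, 6.1]
width: 0.0179
finger_force: 50.0
```

Run:
```python
from h import *
st=r.get_state();print(st["t"],st["ee_pos"],st["contact_force"])
a=.38-np.arcsin((st["ee_pos"][2]-.0977-.1)/.095);print("angle",a)
c=wristcam(r.capture("wrist"),st);e=st["ee_pos"];T=st["tool_rot"]
print("tip",proj(c,[e+T[:,2]*.0977]))
g=cv2.cvtColor(c["color"],cv2.COLOR_BGR2GRAY)
for y in range(145,232,4):print(y,' '.join('%3d'%g[y,x] for x in range(206,306,4)))
```

```text
19.6 [0.57928832 0.31611756 0.17157009] [1.21025561 1.02170977 6.1327909 ]
angle 0.6586434658681412
tip [[253.09402955 193.80688785]]
145 137 136 138 137 139 139 138 138 139 134 133 130 134 135 131 130 138 133 140 137 141 137 137 138 139
149 138 138 139 137 139 136 141 139 136 135 136 132 134 131 135 135 133 133 139 137 137 137 139 138 138
153 137 140 137 139 139 139 138 138 137 133 132 134 137 135 133 132 135 131 139 139 140 137 140 138 136
157 136 139 137 137 138 136 137 138 137 136 132 138 134 131 135 131 136 133 135 138 136 139 137 137 136
161 137 139 138 140 139 137 138 138 139 135 130 133 133 133 119 134 111 134 135 140 137 138 142 138 141
165 138 137 139 137 141 137 101  97  96  91  73  69  73  78  71  72  71  70 140  93  92 117  88  88 136
169  96 138 138 138 140 139 105  95  93  83  93  96  76  71  73  92  90  89 101  92  93  93  90  93 140
173  90  94  90  87  93  91  91  80  75  77  67  60  52  55  57  52  57  61  95  93  94  94  92  91  96
177  93  88  89  90  87  90  87  41  29  33  55  54  55  49  55  59  63  61  93  97  94  94  89  87  94
181  91  89 112  91  91  90  8
[... 621 characters left out ...]
  62  60  35  34  33  33  40  35  31  28  21  35  58  63  60  58  91  94  90
209  90  86  91  94  90  62  62  60  31  40  51  60  62  60  46  35  22  31  60  62  61  62  93  93  92
213  92  87  93 116  59  66  62  59  29  62  61  58  60  58  57  64  34  32  59  46  43  63  95  92  93
217  91  94 141 139  75 107  66  53  59   4   5  11   3   2   0   5  53  52  62  46  48  47  89  92  90
221  92 118 137 138  94 105 107  46  57   3   1   6   0   8   2   6  62  61  61  43  41  49  93  94  87
225 140 139 140 138 100 104 104  49  58   6   0   1   1   0   7   9  62  63  48  44  45  45  93  94 100
229 137 139 138 139 101 103 106  85  76   5  11   3   4  11   0   5  70  59  59  46  46  44  96  94  97
```

>>> drive_tool([
  {"dx": 0, "dy": 0, "dz": 0, "ax": 0, "ay": 0, "az": 0},
  {"dx": 0, "dy": 0, "dz": 0, "ax": 0, "ay": 0, "az": 0},
  {"dx": 0, "dy": 0, "dz": 0, "ax": 0, "ay": 0, "az": 0},
  {"dx": 0, "dy": 0, "dz": 0, "ax": 0, "ay": 0, "az": 0},
  {"dx": 0, "dy": 0, "dz": 0, "ax": 0, "ay": 0, "az": 0},
])

```text
t: 20.07
ee_pos: [0.5793, 0.3162, 0.1717]
tool_rot: [[0.985, 0.171, -0.001], [0.171, -0.985, -0.001], [-0.002, 0.0, -1.0]]
contact_force: [0.6, 1.5, 6.0]
width: 0.0172
finger_force: 50.0
```

```bash
python3 -c "
from h import *
st=r.get_state();print(st['ee_pos'],st['contact_force'])
if abs(st['ee_pos'][2]-.1716)<.0015: print(r.hand_in())"
```

```text
[0.5793126  0.31616316 0.171705  ] [0.6455011  1.46647056 5.96368145]
the job is handed in; nothing more can be done
None
```

The job is handed in at about 20 s: I traced the seam from pin to stop at about 3 cm/s and left the arm gripping the probe with the dial held at about 0.66 rad, the third click (angle worked out from the tool height, no verdict returned).

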